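# Put away the joint housings and the torsion bar

### The job

Put the stripped axle parts away: stand every joint housing from the bench upright on the low shelf, orange caps and blue caps each in the lane where one of that colour already stands, in a neat straight row side by side along the middle of the lane, carrying on from the one already there with gaps no wider than a finger. Press the steel torsion bar down into the fork clip, about centred in it, until it is fully home and the red jaw has sprung back over it. Do not disturb the carton, the can and the wrench.

Things in the scene. Friction and masses are not known exactly. Their poses are not given: they have to be found in the camera images.
- first_orange: joint housing with an orange cap, already standing on the shelf as the first of its row, in either lane, near the +y end: a bright steel cylinder 56 mm across and 45 mm high, topped by an orange stem cap 26 mm across from 45 to 95 mm up, which is where to grip it; 0.35 kg. Origin: centre of its underside, z up when it stands. 
- orange1: joint housing with an orange cap, standing on the bench at the robot's left at the start; may be absent: a bright steel cylinder 56 mm across and 45 mm high, topped by an orange stem cap 26 mm across from 45 to 95 mm up, which is where to grip it; 0.35 kg. Origin: centre of its underside, z up when it stands. 
- orange2: joint housing with an orange cap, standing on the bench at the robot's left at the start; may be absent: a bright steel cylinder 56 mm across and 45 mm high, topped by an orange stem cap 26 mm across from 45 to 95 mm up, which is where to grip it; 0.35 kg. Origin: centre of its underside, z up when it stands. 
- orange3: joint housing with an orange cap, standing on the bench at the robot's left at the start; may be absent: a bright steel cylinder 56 mm across and 45 mm high, topped by an orange stem cap 26 mm across from 45 to 95 mm up, which is where to grip it; 0.35 kg. Origin: centre of its underside, z up when it stands. 
- first_blue: joint housing with a blue cap, already standing on the shelf as the first of its row, in either lane, near the +y end: dark steel, a foot 56 mm across and 18 mm high, then 44 mm across up to 45 mm, topped by a blue stem cap 26 mm across from 45 to 95 mm up, which is where to grip it; 0.35 kg. Origin: centre of its underside, z up when it stands. 
- blue1: joint housing with a blue cap, standing on the bench at the robot's left at the start; may be absent: dark steel, a foot 56 mm across and 18 mm high, then 44 mm across up to 45 mm, topped by a blue stem cap 26 mm across from 45 to 95 mm up, which is where to grip it; 0.35 kg. Origin: centre of its underside, z up when it stands. 
- blue2: joint housing with a blue cap, standing on the bench at the robot's left at the start; may be absent: dark steel, a foot 56 mm across and 18 mm high, then 44 mm across up to 45 mm, topped by a blue stem cap 26 mm across from 45 to 95 mm up, which is where to grip it; 0.35 kg. Origin: centre of its underside, z up when it stands. 
- blue3: joint housing with a blue cap, standing on the bench at the robot's left at the start; may be absent: dark steel, a foot 56 mm across and 18 mm high, then 44 mm across up to 45 mm, topped by a blue stem cap 26 mm across from 45 to 95 mm up, which is where to grip it; 0.35 kg. Origin: centre of its underside, z up when it stands. 
- shelf: fixed low grey shelf, 192 mm deep (x), 310 mm wide (y), board top 40 mm above the bench; two lanes along its y, each 87 mm wide between ribs 6 mm thick and 8 mm high. Origin: under its centre, at bench height; turned by up to 0.06 rad
- lane_near (a point): middle of the nearer lane, on the board's top; axes as the shelf's: the lane's centre line runs along y, 150 mm to either side; each first housing stands on it, 85 to 115 mm to +y
- lane_far (a point): middle of the farther lane, on the board's top; axes as the shelf's: the lane's centre line runs along y, 150 mm to either side; each first housing stands on it, 85 to 115 mm to +y
- bar: steel torsion bar lying on the bench beyond the shelf: round, 22 mm across, with a square grip section 22 x 22 mm, 50 mm long, at its middle and a square flange 40 x 40 mm, 12 mm thick, at either end; 240 mm long in all, 0.35 kg; lying flat its axis is 20 mm up. Origin at its middle, on its axis; its x runs along it. Either way round will do
- clip: fixed clip, origin under its blue base plate (150 x, 90 y, 12 mm thick). Two black forks 12 mm thick at x = -55 and +55 mm, free finger room between. A bar along x goes in from above between a fixed wall (-y side, inner face y = -11.5 mm, flaring from 66 to 85 mm up) and the red sprung jaw (+y side); cradle floor 39 mm up. Slippery nylon
- seat (a point): where the axis of a fully seated bar passes the middle of the clip, 50 mm above the bench; axes as the clip's: x along the bar. In the seat the bar may slide along x
- jaw (a joint): angle of the clip's red sprung jaw (a finger at each fork): 0 closed; grows as its top swings to the clip's +y, to 0.6. Its sloping nose, 60 to 81 mm above the bench, overhangs the bar's path; pressing the bar down with about 5 to 15 N pushes it back some 0.15 rad, then it springs back over the seated bar to under 0.05
- carton: bystander: blue carton 70 x 110 x 60 mm on the bench at the robot's right; origin under its centre
- spray_can: bystander: yellow-labelled can 54 mm across, 150 mm high at the left; origin under its centre
- wrench: bystander: steel wrench 180 mm long lying to the right, beyond the clip; origin near its middle
Mind the look-alikes: they are no part of the job. Leave any green or turquoise look-alike of the clip alone.

How it is judged (in metres and radians):
At the end, for the whole second after the job is handed in: Each housing upright (0.1 rad), at rest, in its colour's lane within 12 mm of the centre line, within 82 mm of another of its row, 226 mm of the first; bar along the clip (0.08 rad), within 30 mm along and 5 mm across and in height of the seat, jaw below 0.06 rad, all released (((x of first_orange in the frame of lane_near between -0.012 and 0.012 m and y of first_orange in the frame of lane_near between -0.155 and 0.155 m and z of first_orange in the frame of lane_near between -0.005 and 0.005 m and x of orange1 in the frame of lane_near between -0.012 and 0.012 m and y of orange1 in the frame of lane_near between -0.155 and 0.155 m and z of orange1 in the frame of lane_near between -0.005 and 0.005 m and x of orange2 in the frame of lane_near between -0.012 and 0.012 m and y of orange2 in the frame of lane_near between -0.155 and 0.155 m and z of orange2 in the frame of lane_near between -0.005 and 0.005 m and x of orange3 in the frame of lane_near between -0.012 and 0.012 m and y of orange3 in the frame of lane_near between -0.155 and 0.155 m and z of orange3 in the frame of lane_near between -0.005 and 0.005 m) or (x of first_orange in the frame of lane_far between -0.012 and 0.012 m and y of first_orange in the frame of lane_far between -0.155 and 0.155 m and z of first_orange in the frame of lane_far between -0.005 and 0.005 m and x of orange1 in the frame of lane_far between -0.012 and 0.012 m and y of orange1 in the frame of lane_far between -0.155 and 0.155 m and z of orange1 in the frame of lane_far between -0.005 and 0.005 m and x of orange2 in the frame of lane_far between -0.012 and 0.012 m and y of orange2 in the frame of lane_far between -0.155 and 0.155 m and z of orange2 in the frame of lane_far between -0.005 and 0.005 m and x of orange3 in the frame of lane_far between -0.012 and 0.012 m and y of orange3 in the frame of lane_far between -0.155 and 0.155 m and z of orange3 in the frame of lane_far between -0.005 and 0.005 m)) and angle between each of first_orange, orange1, orange2, orange3, first_blue, blue1, blue2, blue3's own z axis and vertical below 0.1 rad and linear speed of each of first_orange, orange1, orange2, orange3, first_blue, blue1, blue2, blue3, bar below 0.02 m/s and (horizontal distance between first_orange and orange1 below 0.082 m or horizontal distance between first_orange and orange2 below 0.082 m or horizontal distance between first_orange and orange3 below 0.082 m) and (horizontal distance between orange1 and first_orange below 0.082 m or horizontal distance between orange1 and orange2 below 0.082 m or horizontal distance between orange1 and orange3 below 0.082 m) and (horizontal distance between orange2 and first_orange below 0.082 m or horizontal distance between orange2 and orange1 below 0.082 m or horizontal distance between orange2 and orange3 below 0.082 m) and (horizontal distance between orange3 and first_orange below 0.082 m or horizontal distance between orange3 and orange1 below 0.082 m or horizontal distance between orange3 and orange2 below 0.082 m) and horizontal distance between each of orange1, orange2, orange3 and first_orange below 0.226 m and ((x of first_blue in the frame of lane_near between -0.012 and 0.012 m and y of first_blue in the frame of lane_near between -0.155 and 0.155 m and z of first_blue in the frame of lane_near between -0.005 and 0.005 m and x of blue1 in the frame of lane_near between -0.012 and 0.012 m and y of blue1 in the frame of lane_near between -0.155 and 0.155 m and z of blue1 in the frame of lane_near between -0.005 and 0.005 m and x of blue2 in the frame of lane_near between -0.012 and 0.012 m and y of blue2 in the frame of lane_near between -0.155 and 0.155 m and z of blue2 in the frame of lane_near between -0.005 and 0.005 m and x of blue3 in the frame of lane_near between -0.012 and 0.012 m and y of blue3 in the frame of lane_near between -0.155 and 0.155 m and z of blue3 in the frame of lane_near between -0.005 and 0.005 m) or (x of first_blue in the frame of lane_far between -0.012 and 0.012 m and y of first_blue in the frame of lane_far between -0.155 and 0.155 m and z of first_blue in the frame of lane_far between -0.005 and 0.005 m and x of blue1 in the frame of lane_far between -0.012 and 0.012 m and y of blue1 in the frame of lane_far between -0.155 and 0.155 m and z of blue1 in the frame of lane_far between -0.005 and 0.005 m and x of blue2 in the frame of lane_far between -0.012 and 0.012 m and y of blue2 in the frame of lane_far between -0.155 and 0.155 m and z of blue2 in the frame of lane_far between -0.005 and 0.005 m and x of blue3 in the frame of lane_far between -0.012 and 0.012 m and y of blue3 in the frame of lane_far between -0.155 and 0.155 m and z of blue3 in the frame of lane_far between -0.005 and 0.005 m)) and (horizontal distance between first_blue and blue1 below 0.082 m or horizontal distance between first_blue and blue2 below 0.082 m or horizontal distance between first_blue and blue3 below 0.082 m) and (horizontal distance between blue1 and first_blue below 0.082 m or horizontal distance between blue1 and blue2 below 0.082 m or horizontal distance between blue1 and blue3 below 0.082 m) and (horizontal distance between blue2 and first_blue below 0.082 m or horizontal distance between blue2 and blue1 below 0.082 m or horizontal distance between blue2 and blue3 below 0.082 m) and (horizontal distance between blue3 and first_blue below 0.082 m or horizontal distance between blue3 and blue1 below 0.082 m or horizontal distance between blue3 and blue2 below 0.082 m) and horizontal distance between each of blue1, blue2, blue3 and first_blue below 0.226 m and x of bar in the frame of seat between -0.03 and 0.03 m and y of bar in the frame of seat between -0.005 and 0.005 m and z of bar in the frame of seat between -0.005 and 0.005 m and angle between the x axis of bar and the x axis of seat, either way round below 0.08 rad and value of joint jaw below 0.06 rad); the robot touches nothing.
It fails at once if the carton is moved by more than 3 cm (distance of carton from where it was at the start of the episode above 0.03 m).
It fails at once if the spray can is moved by more than 3 cm (distance of spray_can from where it was at the start of the episode above 0.03 m).
It fails at once if the wrench is moved by more than 3 cm (distance of wrench from where it was at the start of the episode above 0.03 m).
Of orange1, orange2, orange3 only 2 to 3 are there at a start; the rules pass over those that are not, and their reading is None.
Of blue1, blue2, blue3 only 2 to 3 are there at a start; the rules pass over those that are not, and their reading is None.
At some moment in a run one of orange1, orange2, orange3, blue1, blue2, blue3 may be knocked a few centimetres aside while the robot is not near it.
It also fails if it takes over 210 s, if anything falls off the work surface, if the arm or the gripper's body presses on something with over 40 N, if the wrist force passes 120 N, or if a joint passes its speed limit or range.

### The arm

A 6-joint arm with a two-finger parallel gripper is mounted at the origin on the work surface. World frame = base frame: x ahead of the robot, y to its left, z up, the work surface at z = 0. Lengths are in mm, angles in rad, forces in N, time in s.
With the tool pointing down it reaches from about 400 to 925 mm from the base axis. Payload 12.5 kg.
Tool frame: the origin (TCP) lies between the finger pads; the fingertips stand env.tip_extent ahead of it and the grasp point (between the pads) lies 11 mm behind it (env.tip_extent is the distance from the TCP to the fingertips, in mm); z points along the fingers, y is the line along which they close (so a half turn about z gives the same grasp; the last joint's range is limited). The gripper opens to 95 mm and grips with 3 to 60 N. Pads are 20 mm wide; open, the fingers measure 119 mm over their backs; the gripper's body (75 mm by 180 mm) begins 59 mm behind the grasp point.
Start: joints at [1.15, 0.491, 1.559, -0, 1.092, -0.106], TCP at [193.5, 594.31, 222.661] pointing down, gripper open.
Joint ranges: [-3.1, 3.1], [-0.84, 2.19], [0.05, 2.79], [-1.13, 4.28], [0.06, 2.93], [-2.69, 2.69]. Speed limits (rad/s): [2.22, 2.22, 2.79, 3.14, 3.14, 3.14].

### API

Orientations are given as [roll, pitch, yaw] about the fixed x, y, z axes, in that order (R = Rz(yaw) Ry(pitch) Rx(roll)).
In Python, from cell import env gives the robot as it stands.
- The arm moves only by the tool carry_out, never from a script. Its argument "motion" is a list of rows, each a list of 5 numbers: the shift along the tool's x, y, z in mm, then the turn about the tool's z in degrees, then the closure, from 0 (fully open) to 1 (shut). A call has 1 to 12 rows; each row shifts and turns the commanded pose from where the row before left it, along the tool's axes as they then stand; what a row does not reach is not made up. A row lasts 1/10 s, in which the tool goes at most 50 mm and 8.59 degrees, less where a joint would pass 70% of its speed; a pose out of reach is approached as far as the arm can. A call with a gripper value outside its range is refused whole. The fingers move at their own pace and stop on an object; the grip force is fixed at half the most. Time passes only in rows, so rows that do not move let the fingers close. It gives the time, the measured TCP pose, the force, the opening and the grip force at its end, in the units of the state.
- env.state(): the state, without advancing time (a new reading comes with each control period).
- env.read_camera(name): name is "scene" or "top" or "wrist"; returns a dict with "color" (480x640x3 uint8, red, green, blue), "K" (3x3 intrinsics, pixels), "R" (3x3) and "t" (3): a world point X has camera coordinates R X + t; the wrist camera has in their place "hand_eye" (4x4, takes a point from camera to tool coordinates, whose origin is the TCP and whose axes are the flange's). Camera axes: x right, y down, z forward; pixel columns grow to the right and rows downward; lengths in mm; the calibration is good to about 2 mm. The wrist camera is an equidistant fisheye: a pixel r from the principal point sees the ray r / f radians off the axis. A picture is of the moment at which its call begins: read the wrist's pose just before it. There is no depth.
- env.job_done(): hands the job in; it is judged then, once.
The state is a dict: "t": time; "joints": joint angles; "qvel": joint speeds; "tau": joint torques, N m; "eef_pos": TCP position; "tcp_rot": TCP orientation; "ft_force": force on the tool from outside, world axes, zero at the start; "moment": the same for the moment, N m; "opening": opening from 0.0 (shut) to 1.0 (fully open); "grip_force": force on a finger pad.
Only numpy, scipy, OpenCV 4.12 (cv2) and the standard library are available. Lean on these libraries where they do the work, as an engineer would, in place of code of your own. Each camera call takes 0.05 s, during which the arm holds its last target. There are 200 camera calls.

## Working session

There is one attempt and no reset: what is moved stays moved. The work goes in short steps, Python scripts to look and compute and a tool call to move; the robot and the scene stay as the last step left them, time stands still between calls to the robot, and variables do not carry over. Pictures are saved under pics/ and viewed, at most 14 in all, crops included, and the job is handed in when it is done.

Besides the shell and the picture viewer there is one more tool, called after ">>>" in YAML: its name, and indented under it one key for each argument. carry_out: Moves the arm, as the interface text tells. Its arguments: {"type":"object","properties":{"motion":{"type":"array"}},"required":["motion"]}

```bash
mkdir -p pics; ls; python3 - <<'E'
from cell import env
import cv2
s=env.state(); print(s, env.tip_extent)
for n in ("scene","top"):
    c=env.read_camera(n); cv2.imwrite(f"pics/{n}0.png",c["color"][:,:,::-1]); print(n,c["K"],c["R"],c["t"])
c=env.read_camera("wrist");print(c["K"],c["hand_eye"])
E
```

```text
pics
{'t': 0.0, 'joints': array([ 1.15041285e+00,  4.91556545e-01,  1.55946243e+00, -1.83572931e-05,
        1.09170710e+00, -1.05621897e-01]), 'qvel': array([ 6.95623063e-05,  1.74014666e-04, -5.30128835e-04, -8.58305474e-04,
       -7.42089428e-04, -1.50035214e-03]), 'tau': array([ 5.24803236e-04, -6.12646580e+01, -2.58162940e+01,  6.92342059e-02,
        4.83626628e-02, -9.22169784e-05]), 'eef_pos': array([193.38902474, 594.07142803, 222.0591495 ]), 'tcp_rot': array([-3.14046383e+00, -1.03301543e-04,  2.82683949e+00]), 'ft_force': array([1.05158938, 0.86298466, 0.12000163]), 'moment': array([ 0.03327353, -0.02058365,  0.0392087 ]), 'grip_force': 0.0, 'opening': 1.0047504162581604} 8.0
scene [[571.12377526   0.         308.91903761]
 [  0.         571.12377526 235.84483979]
 [  0.           0.           1.        ]] [[ 0.69620755  0.71776986  0.01007364]
 [ 0.58332643 -0.55751283 -0.5906858 ]
 [-0.41836029  0.41711613 -0.80683877]] [-307.87449375 -262.80122645 1762.62617663]
top [[480.80188918   0.         320.43632817]
 [  0.         480.80188918 237.5451837 ]
 [  0.           0.           1.        ]] [[ 0.01682024 -0.99964125 -0.0208437 ]
 [-0.99121222 -0.01393554 -0.13154518]
 [ 0.13120752  0.02287315 -0.99109102]] [ -46.16948348  448.25108555 1225.4034082 ]
[[371.64829954   0.         315.18342827]
 [  0.         371.64829954 233.48507021]
 [  0.           0.           1.        ]] [[-4.12004698e-04 -9.68376523e-01 -2.49492967e-01  6.86409803e+01]
 [ 9.99999532e-01 -6.17268806e-04  7.44486376e-04 -4.08876404e-01]
 [-8.74947354e-04 -2.49492543e-01  9.68376324e-01 -1.62056906e+02]
 [ 0.00000000e+00  0.00000000e+00  0.00000000e+00  1.00000000e+00]]
```

View pics/scene0.png

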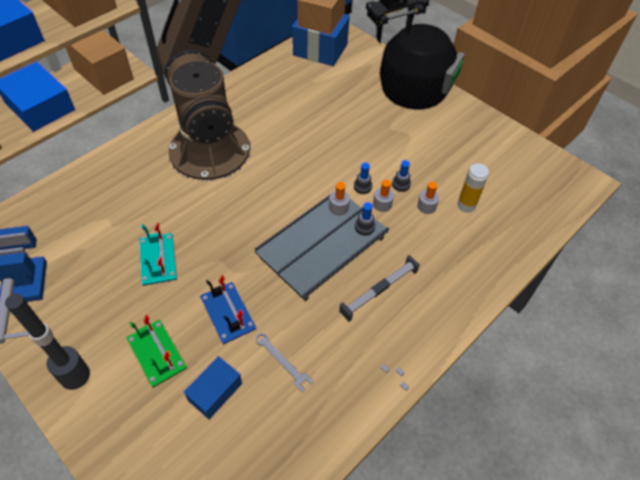

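View pics/top0.png

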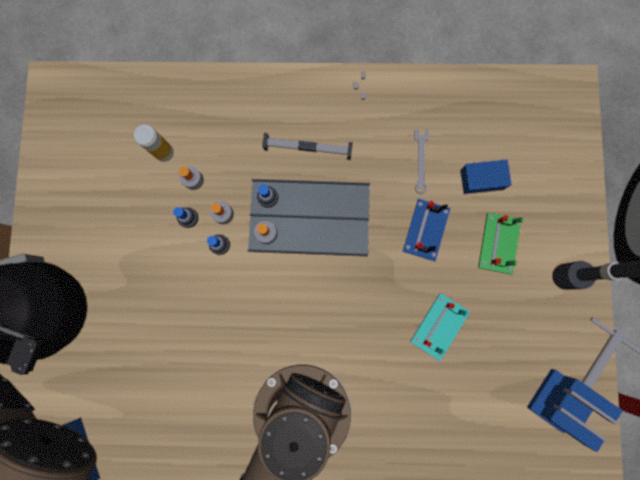

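```bash
cat > h.py <<'E'
from cell import env
import cv2, numpy as np
def cast(c,uv,z):
    uv=np.atleast_2d(uv).astype(float)
    d=np.c_[(uv-c["K"][:2,2])/c["K"][0,0],np.ones(len(uv))]@c["R"]
    o=-c["R"].T@c["t"]
    return (o+d*((z-o[2])/d[:,2])[:,None])[:,:2]
def proj(c,X):
    p=c["K"]@(c["R"]@np.asarray(X,float)+c["t"]); return p[:2]/p[2]
def blobs(mask,amin,amax=1e9):
    n,l,s,ce=cv2.connectedComponentsWithStats(mask.astype(np.uint8))
    return [(ce[i],s[i,4],l==i) for i in range(1,n) if amin<=s[i,4]<=amax]
def masks(img):
    h=cv2.cvtColor(img,cv2.COLOR_RGB2HSV); H,S,V=[h[:,:,i].astype(int) for i in range(3)]
    return dict(orange=(H>=5)&(H<=16)&(S>200)&(V>150), blue=(H>=100)&(H<=125)&(S>170)&(V>90), red=((H<4)|(H>174))&(S>160)&(V>90))
def caps():
    "per camera: cap positions, on z=70 (bench) and z=110 (shelf)"
    out={}
    for n in("top","scene"):
        c=env.read_camera(n); m=masks(c["color"])
        for k in("orange","blue"):
            for ce,a,_ in blobs(m[k],25,500):
                p=cast(c,ce,70)[0]; q=cast(c,ce,110)[0]
                if 250<p[0]<800 and -80<p[1]<480: print(n,k,a,ce.round(1),"bench",p.round(1),"shelf",q.round(1))
E
python3 - <<'E'
from h import *
caps()
for n in("top","scene"):
    c=env.read_camera(n); img=c["color"]; m=masks(img)
    for k,z in(("blue",12),("red",70)):
        for ce,a,mm in blobs(m[k],10,3000):
            p=cast(c,ce,z)[0]
            if 350<p[0]<800 and -450<p[1]<-100:
                print(n,k,a,ce.round(1),p.round(1))
                if a>300:
                    ys,xs=np.nonzero(mm); P=cast(c,np.c_[xs,ys],z).astype(np.float32); print(cv2.minAreaRect(P))
    h=cv2.cvtColor(img,cv2.COLOR_RGB2HSV)
    for w in [(300,200),(300,235),(300,146)] if n=="top" else [(300,240),(330,260)]: print(w,h[w[1],w[0]])
c=env.read_camera("top")["color"][100:270,230:470]
cv2.imwrite("pics/t1.png",cv2.resize(c,(800,567),interpolation=cv2.INTER_CUBIC)[:,:,::-1])
E
```

```text
top blue 76 [263.4 189.8] bench [564.9 108.2] shelf [555.5 102.3]
top blue 69 [178.6 212.1] bench [504.1 323.8] shelf [496.8 310.7]
top blue 66 [212.4 240.7] bench [431.5 233.3] shelf [426.6 223.3]
scene orange 52 [385.9 183.2] bench [500.6 242.6] shelf [520.7 212.5]
scene orange 54 [340.2 185.9] bench [419.2 142.7] shelf [442.1 115.9]
scene orange 51 [432.3 185.2] bench [595.  330.8] shelf [612.  297.8]
scene blue 85 [404.2 167.8] bench [497.9 324.6] shelf [518.1 291.8]
scene blue 87 [364.4 170.3] bench [426.1 234.9] shelf [448.7 205.1]
scene blue 111 [366.5 210.5] bench [529.4 130.8] shelf [548.6 104.4]
top blue 365 [416.5 231.5] [ 470.7 -292.1]
((477.2984924316406, -316.45721435546875), (80.59635162353516, 141.70864868164062), 74.35132598876953)
top blue 474 [433.6 228.9] [ 478.3 -337. ]
((479.92767333984375, -337.40496826171875), (46.09511947631836, 100.96469116210938), 72.9516372680664)
top red 20 [431.2 204. ] [ 533.1 -319.6]
top red 23 [419.  245.3] [ 427.5 -287.6]
(300, 200) [108  36 120]
(300, 235) [ 99  33 124]
(300, 146) [108  44  69]
scene blue 1122 [226.  313.5] [ 481.9 -325. ]
((480.24066162109375, -319.3190612792969), (83.7025375366211, 144.73007202148438), 73.62117004394531)
scene red 24 [221.7 281.7] [ 435.  -292.3]
scene red 31 [239.5 316.5] [ 538.9 -322.5]
(300, 240) [103  42 129]
(330, 260) [102  41 124]
```

View pics/t1.png

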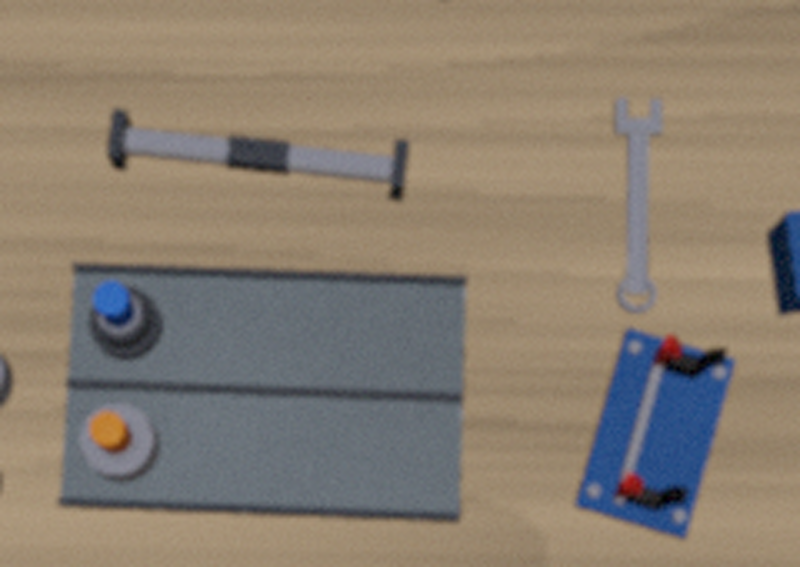

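```bash
sed -i 's/(H>=5)&(H<=16)&(S>200)&(V>150)/(H>=5)\&(H<=20)\&(S>185)\&(V>150)/' h.py; python3 - <<'E'
from h import *
caps()
c=env.read_camera("top")
cr=np.array([(75,268),(465,280),(458,517),(62,502),(70,384),(461,397)])/3.333+[230,100]
P=cast(c,cr,48); print(P.round(1)); 
for a,b in((0,1),(3,2),(4,5)): d=P[a]-P[b]; print(np.hypot(*d),np.degrees(np.arctan2(-d[0],d[1])))
print("shelf c",P[:4].mean(0))
s=env.read_camera("scene"); 
cs=np.array([(256,248),(306,296),(388,229)]); print(cast(s,cs,48).round(1))
bar=np.array([(118,138),(399,170),(259,154)])/3.333+[230,100]
Q=cast(c,bar,22);print("bar",Q.round(1))
print("bar scene",cast(s,[(346,311),(413,265),(380,287)],22).round(1))
E
```

```text
top orange 43 [183.9 171.3] bench [611.2 315.9] shelf [600.3 303.1]
top orange 42 [216.2 208. ] bench [515.9 227.6] shelf [508.2 217.7]
top blue 80 [263.4 189.7] bench [565.1 108.3] shelf [555.7 102.4]
top blue 69 [178.5 212.1] bench [504.1 324. ] shelf [496.8 311. ]
top blue 70 [212.6 240.7] bench [431.7 233. ] shelf [426.8 223. ]
scene orange 53 [386.  183.1] bench [500.5 242.9] shelf [520.7 212.8]
scene orange 60 [340.1 185.7] bench [418.5 142.9] shelf [441.4 116.1]
scene orange 53 [432.1 185.1] bench [594.5 330.8] shelf [611.6 297.8]
scene blue 85 [404.2 167.8] bench [497.9 324.6] shelf [518.1 291.8]
scene blue 89 [364.4 170.3] bench [426.  234.9] shelf [448.7 205. ]
scene blue 112 [366.6 210.5] bench [529.5 130.8] shelf [548.7 104.4]
[[ 594.8  140.8]
 [ 588.7 -165.1]
 [ 402.9 -160.3]
 [ 410.   144.3]
 [ 502.3  141.4]
 [ 496.1 -162.3]]
305.90088478858235 -1.1403232591559425
304.7030048983822 -1.33290749969592
303.7555269640055 -1.1763720306208068
shelf c [499.10071047 -10.08063635]
[[ 404.2 -156.1]
 [ 598.2 -162. ]
 [ 601.5  140.1]]
bar [[ 7.098e+02  1.141e+02]
 [ 6.853e+02 -1.137e+02]
 [ 6.975e+02 -6.000e-01]]
bar scene [[ 686.6 -109.6]
 [ 714.   115.5]
 [ 698.8    2.9]]
```

>>> carry_out:
  motion:
    - [0,0,-5,8,0]
    - [0,0,-5,8,0]
    - [0,0,-5,8,0]
    - [0,0,-5,8,0]
    - [0,0,-5,8,0]
    - [0,0,-5,8,0]
    - [0,0,-5,8,0]
    - [0,0,-5,8,0]
    - [0,0,-5,8,0.4]
    - [-40,40,0,0,0.4]
    - [-40,40,0,0,0.4]
    - [-40,40,0,0,0.4]

```text
t: 1.8
eef_pos: [300.2, 487.0, 267.7]
tcp_rot: [3.141, -0.0, 1.571]
ft_force: [1.0, 0.3, 0.3]
opening: 0.723
grip_force: 0.0
```

>>> carry_out:
  motion:
    - [-40,40,0,0,0.4]
    - [-40,40,0,0,0.4]
    - [-40,40,0,0,0.4]
    - [-30,40,0,0,0.4]
    - [0,20,0,0,0.4]
    - [0,0,0,0,0.4]
    - [0,0,0,0,0.4]

```text
t: 2.5
eef_pos: [465.2, 351.9, 267.4]
tcp_rot: [-3.141, 0.0, 1.57]
ft_force: [-0.6, 0.3, -0.1]
opening: 0.602
grip_force: 0.0
```

```bash
sed -i 's/orange=.*(V>150), blue/orange=(H>=3)\&(H<=14)\&(S>190)\&(V>80), blue/' h.py; cat >> h.py <<'E'
from scipy.spatial.transform import Rotation as Ro
def wrist(z=None):
    s=env.state(); c=env.read_camera("wrist")
    T=np.eye(4); T[:3,:3]=Ro.from_euler("xyz",s["tcp_rot"]).as_matrix(); T[:3,3]=s["eef_pos"]
    c["T"]=T@c["hand_eye"]; return c
def wcast(c,uv,z):
    uv=np.atleast_2d(uv).astype(float); d=(uv-c["K"][:2,2])/c["K"][0,0]; th=np.hypot(*d.T)
    d=np.c_[d*(np.sin(th)/np.maximum(th,1e-9))[:,None],np.cos(th)]@c["T"][:3,:3].T; o=c["T"][:3,3]
    return (o+d*((z-o[2])/d[:,2])[:,None])[:,:2]
def wcaps(z=70,k2=("orange","blue")):
    c=wrist(); m=masks(c["color"])
    for k in k2:
        for ce,a,_ in blobs(m[k],100): print("wrist",k,a,ce.round(1),wcast(c,ce,z)[0].round(1),"shelf",wcast(c,ce,z+40)[0].round(1))
    return c
def go(x,y,z,yaw):
    s=env.state(); w=s["tcp_rot"][2]; t=np.radians(yaw); d=np.array([x,y,z])-s["eef_pos"]
    turn=(np.degrees(w-t)+180)%360-180
    print("t",s["t"],"now",s["eef_pos"].round(1),np.degrees(w).round(2),"| after turn",round(turn,2),"shift",round(d[0]*np.cos(t)+d[1]*np.sin(t),1),round(d[0]*np.sin(t)-d[1]*np.cos(t),1),round(-d[2],1))
E
python3 - <<'E'
from h import *
caps(); c=wcaps(); cv2.imwrite("pics/w1.png",c["color"][:,:,::-1]); go(501,324,250,90)
E
```

```text
top orange 28 [188.5 175.5] bench [600.4 303.2] shelf [589.9 290.9]
top blue 76 [263.6 190.2] bench [564.  107.6] shelf [554.7 101.7]
top blue 67 [178.6 212.1] bench [504.1 323.7] shelf [496.8 310.7]
top blue 71 [212.6 240.8] bench [431.3 232.9] shelf [426.4 222.9]
scene orange 65 [384.5 189.5] bench [513.5 222.1] shelf [533.2 192.6]
scene orange 66 [339.5 192.8] bench [435.4 123.2] shelf [457.7  97.1]
scene orange 66 [430.3 191.8] bench [606.6 307.6] shelf [623.2 275.3]
scene blue 86 [404.2 167.7] bench [497.8 324.9] shelf [518.1 292.1]
scene blue 87 [364.4 170.3] bench [426.1 234.9] shelf [448.7 205.1]
scene blue 111 [366.5 210.5] bench [529.4 130.8] shelf [548.6 104.4]
wrist orange 344 [443.4 248.5] [600.4 312.9] shelf [585.4 325. ]
wrist blue 527 [353.8 251.4] [504.7 310.4] shelf [500.4 322.8]
t 2.65 now [464.4 352.6 267.7] 90.04 | after turn 0.04 shift -28.6 36.6 17.7
```

View pics/w1.png

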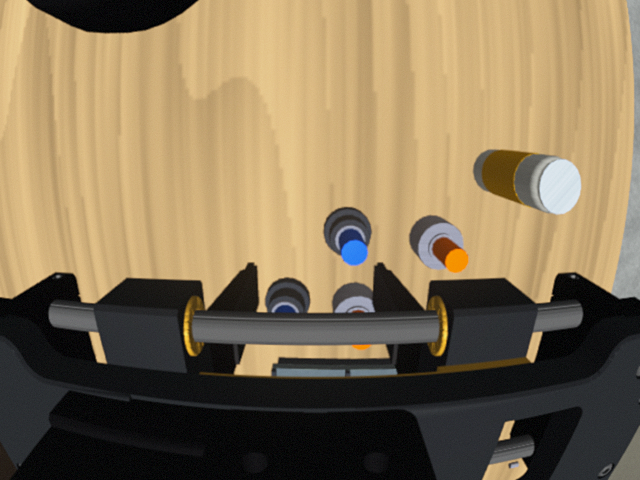

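```bash
sed -i 's/orange=.*(V>80), blue=.*, red/orange=(H>=3)\&(H<=20)\&(S>185)\&(V>60)\&((H<=14)|(V>150)), blue=(H>=100)\&(H<=125)\&(S>150)\&(V>45), red/' h.py
python3 - <<'E'
from h import *
caps(); c=wcaps()
E
```

```text
top orange 62 [186.  173.4] bench [605.9 310.1] shelf [595.2 297.5]
top orange 45 [217.5 209.6] bench [511.9 224. ] shelf [504.4 214.2]
top blue 97 [263.5 190.3] bench [563.5 107.8] shelf [554.2 101.9]
top blue 94 [179.7 212.6] bench [502.6 320.8] shelf [495.4 307.8]
top blue 84 [213.  241.2] bench [430.4 231.9] shelf [425.5 221.9]
scene orange 108 [385.2 186.8] bench [508.2 231.1] shelf [528.1 201.3]
scene orange 115 [339.9 189.5] bench [428.  132.4] shelf [450.5 106. ]
scene orange 115 [431.1 189. ] bench [601.7 317.3] shelf [618.5 284.7]
scene blue 94 [404.1 167.9] bench [498.  324.2] shelf [518.2 291.4]
scene blue 96 [364.5 170.2] bench [426.  235.2] shelf [448.6 205.4]
scene blue 119 [366.7 210.4] bench [529.3 131.5] shelf [548.5 105.1]
wrist orange 769 [450.2 255.1] [609.5 305.6] shelf [593.5 318.5]
wrist blue 643 [353.3 249. ] [504.4 313.1] shelf [500.1 325.1]
```

>>> carry_out:
  motion:
    - [-17,19,20,0,0.4]
    - [-17,19,30,0,0.4]
    - [0,0,40,0,0.4]
    - [0,0,40,0,0.4]
    - [0,0,35,0,0.4]
    - [0,0,30,0,0.4]
    - [0,0,11,0,0.4]
    - [0,0,0,0,0.4]
    - [0,0,0,0,1]
    - [0,0,0,0,1]
    - [0,0,0,0,1]
    - [0,0,0,0,1]

```text
t: 4.0
eef_pos: [503.7, 318.1, 62.6]
tcp_rot: [3.14, -0.001, 1.57]
ft_force: [-2.0, -0.0, 1.4]
opening: 0.323
grip_force: 1.2
```

```bash
python3 - <<'E'
from h import *
c=env.read_camera("scene")["color"][120:270,320:480]
cv2.imwrite("pics/s2.png",cv2.resize(c,None,fx=4,fy=4,interpolation=cv2.INTER_CUBIC)[:,:,::-1])
go(502,319,62,90)
E
```

```text
t 4.05 now [503.4 318.1  62.3] 89.96 | after turn -0.04 shift 0.9 -1.4 0.3
```

View pics/s2.png

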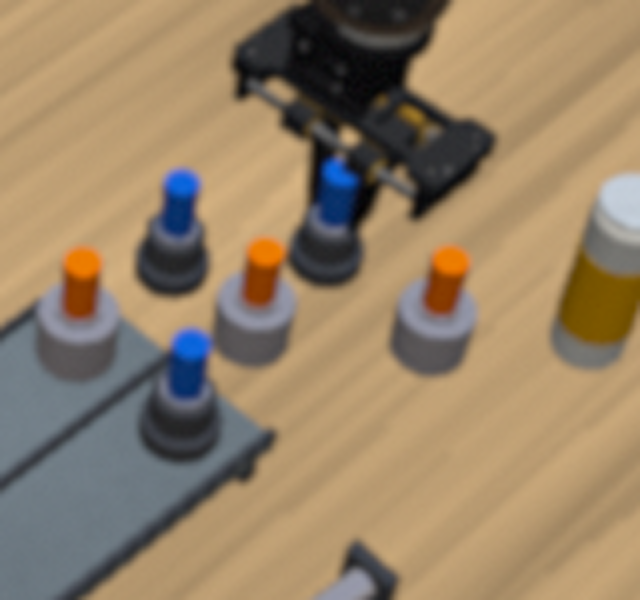

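>>> carry_out:
  motion:
    - [0,0,0,0,1]
    - [0,0,0,0,1]
    - [0,0,-20,0,1]
    - [0,0,-40,0,1]
    - [0,0,-40,0,1]
    - [0,0,-40,0,1]
    - [0,0,-20,0,1]
    - [-35,8,0,0,1]
    - [-35,8,0,0,1]
    - [-35,8,0,0,1]
    - [-35,8,0,0,1]
    - [-35,8,0,0,1]

```text
t: 5.25
eef_pos: [543.3, 141.5, 221.3]
tcp_rot: [-3.141, 0.0, 1.57]
ft_force: [0.5, -0.7, -3.1]
opening: 0.268
grip_force: 30.0
```

>>> carry_out:
  motion:
    - [-35,4,0,0,1]
    - [-35,0,0,0,1]
    - [-35,0,0,0,1]
    - [-3,0,0,0,1]
    - [0,0,0,0,1]

```text
t: 5.75
eef_pos: [547.2, 34.2, 221.3]
tcp_rot: [-3.141, -0.0, 1.568]
ft_force: [-0.1, 0.5, -2.5]
opening: 0.267
grip_force: 30.0
```

```bash
python3 - <<'E'
from h import *
c=wrist(); cv2.imwrite("pics/w2.png",c["color"][:,:,::-1]);
go(547,35,104,90)
c=env.read_camera("top"); ys=[blobs(masks(c["color"])[k],25,500) for k in("orange","blue")]
caps()
E
```

```text
t 5.8 now [547.2  35.  221.4] 89.92 | after turn -0.08 shift -0.0 -0.2 117.4
top orange 38 [187.9 174.7] bench [602.5 304.9] shelf [591.9 292.5]
scene orange 110 [339.7 189.9] bench [428.5 131.1] shelf [451.1 104.7]
scene orange 115 [431.1 189. ] bench [601.7 317.3] shelf [618.5 284.7]
scene blue 127 [349.9 192.8] bench [455.1 143.9] shelf [476.8 117. ]
scene blue 122 [366.5 210.2] bench [528.6 131.7] shelf [547.8 105.3]
```

View pics/w2.png

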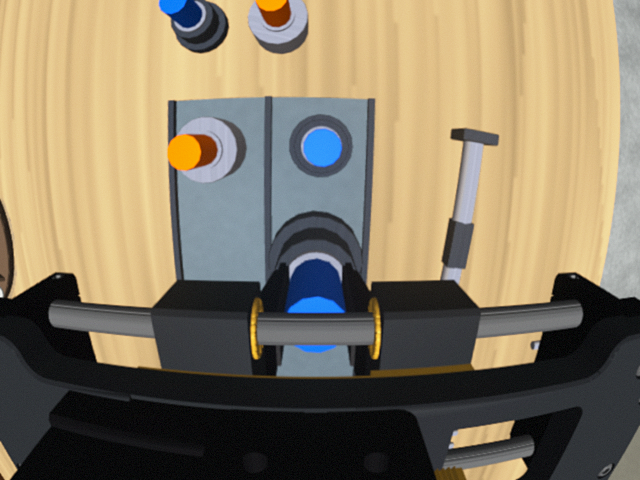

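```bash
python3 - <<'E'
from h import *
c=wrist()
print("ribs",wcast(c,[(269,98),(267,235),(371,98),(364,235),(171,101),(179,260)],48).round(1))
print("fb top",wcast(c,[(322,147)],135).round(1),"foot",wcast(c,[(321,146)],50).round(1),"fo top",wcast(c,[(186,152)],135).round(1),"fo body",wcast(c,[(205,150)],62).round(1))
m=(cv2.cvtColor(c["color"],cv2.COLOR_RGB2GRAY)); print(m[150,255:285].tolist(), m[110,360:380].tolist())
E
```

```text
ribs [[507.1 143.9]
 [503.1  17.4]
 [598.3 144.2]
 [594.2  17.4]
 [413.5 146.8]
 [412.5  -8.4]]
fb top [[552.9 100.5]] foot [[553.5  99.8]] fo top [[459.   99.4]] fo body [[451.   98.6]]
[143, 143, 145, 146, 146, 144, 143, 146, 134, 108, 79, 78, 84, 79, 79, 66, 73, 126, 142, 144, 144, 142, 144, 142, 138, 142, 140, 141, 145, 140] [144, 142, 146, 144, 143, 147, 138, 104, 68, 75, 85, 87, 85, 78, 98, 156, 187, 192, 194, 196]
```

>>> carry_out:
  motion:
    - [0,2,30,0,1]
    - [0,0,40,0,1]
    - [0,0,30,0,1]
    - [0,0,13,0,1]
    - [0,0,4,0,1]
    - [0,0,0,0,1]
    - [0,0,0,0,1]

```text
t: 6.7
eef_pos: [550.0, 35.1, 105.9]
tcp_rot: [3.139, 0.0, 1.57]
ft_force: [-0.0, 0.7, -2.3]
opening: 0.267
grip_force: 30.0
```

>>> carry_out:
  motion:
    - [0,0,2,0,1]
    - [0,0,1,0,1]
    - [0,0,0,0,1]

```text
t: 7.0
eef_pos: [549.5, 34.9, 102.1]
tcp_rot: [3.141, -0.0, 1.57]
ft_force: [-0.4, 0.0, -0.6]
opening: 0.266
grip_force: 30.0
```

>>> carry_out:
  motion:
    - [0,0,0,0,0.4]
    - [0,0,0,0,0.4]
    - [0,0,0,0,0.4]
    - [0,0,-20,0,0.4]
    - [0,0,-40,0,0.4]
    - [0,0,-40,0,0.4]
    - [0,0,-40,0,0.4]
    - [30,-20,0,0,0.4]
    - [35,-20,0,0,0.4]
    - [35,-20,0,0,0.4]
    - [35,-20,0,0,0.4]
    - [35,-20,0,0,0.4]

```text
t: 8.2
eef_pos: [448.4, 206.2, 241.9]
tcp_rot: [3.141, -0.0, 1.57]
ft_force: [0.6, 0.5, -0.3]
opening: 0.598
grip_force: 0.0
```

```bash
python3 - <<'E'
from h import *
caps();go(428.5,231,62,90)
E
```

```text
top blue 96 [263.6 190.2] bench [563.7 107.7] shelf [554.4 101.9]
top blue 96 [289.7 191.5] bench [561.2  40.4] shelf [551.9  36.8]
top blue 38 [215.7 241.1] bench [430.7 225. ] shelf [425.8 215.2]
scene orange 107 [385.2 186.8] bench [508.2 230.9] shelf [528.1 201.2]
scene orange 116 [339.9 189.5] bench [427.9 132.4] shelf [450.4 106. ]
scene orange 115 [431.1 189. ] bench [601.7 317.3] shelf [618.5 284.7]
scene blue 95 [364.5 170.3] bench [426.1 235. ] shelf [448.7 205.1]
scene blue 117 [366.6 210.3] bench [529.1 131.5] shelf [548.3 105.1]
scene blue 147 [349.  223.1] bench [526.3  65.5] shelf [545.6  41.3]
t 8.3 now [447.3 207.8 241.9] 90.17 | after turn 0.17 shift 23.2 -18.8 179.9
```

>>> carry_out:
  motion:
    - [11,-9,20,0,0.4]
    - [11,-9,30,0,0.4]
    - [0,0,40,0,0.4]
    - [0,0,40,0,0.4]
    - [0,0,30,0,0.4]
    - [0,0,15,0,0.4]
    - [0,0,4,0,0.4]
    - [0,0,0,0,0.4]
    - [0,0,0,0,1]
    - [0,0,0,0,1]
    - [0,0,0,0,1]
    - [0,0,0,0,1]

```text
t: 9.5
eef_pos: [431.6, 227.1, 63.2]
tcp_rot: [3.141, -0.0, 1.57]
ft_force: [-0.2, -0.4, -0.1]
opening: 0.322
grip_force: 0.0
```

>>> carry_out:
  motion:
    - [0,0,0,0,1]
    - [0,0,0,0,1]
    - [0,0,-20,0,1]
    - [0,0,-40,0,1]
    - [0,0,-40,0,1]
    - [0,0,-40,0,1]
    - [0,0,-20,0,1]
    - [-35,15,0,0,1]
    - [-35,15,0,0,1]
    - [-35,15,0,0,1]
    - [-35,15,0,0,1]
    - [-35,15,0,0,1]

```text
t: 10.7
eef_pos: [506.5, 50.5, 222.4]
tcp_rot: [-3.141, -0.0, 1.57]
ft_force: [0.8, 0.2, -2.9]
opening: 0.269
grip_force: 30.0
```

>>> carry_out:
  motion:
    - [-35,20,0,0,1]
    - [-35,20,0,0,1]
    - [-17,0,0,0,1]
    - [0,0,0,0,1]

```text
t: 11.1
eef_pos: [546.3, -37.1, 221.9]
tcp_rot: [-3.14, -0.0, 1.568]
ft_force: [-0.6, 0.4, -2.4]
opening: 0.267
grip_force: 30.0
```

```bash
python3 - <<'E'
from h import *
caps();go(547,-32,104,90)
E
```

```text
top orange 40 [187.7 174.8] bench [602.2 305.5] shelf [591.6 293.1]
top orange 27 [219.4 210.9] bench [508.4 219.1] shelf [501.  209.5]
scene orange 106 [385.2 186.9] bench [508.2 230.7] shelf [528.1 201. ]
scene orange 114 [431.1 189. ] bench [601.7 317.4] shelf [618.5 284.8]
scene blue 89 [328.6 209.8] bench [457.1  58.4] shelf [478.7  34.5]
scene blue 112 [366.6 210.7] bench [529.9 130.5] shelf [549.1 104.1]
scene blue 127 [349.1 223.9] bench [528.2  63.7] shelf [547.5  39.5]
t 11.2 now [545.8 -35.  222.2] 89.91 | after turn -0.09 shift 3.0 1.2 118.2
```

>>> carry_out:
  motion:
    - [3,1,30,0,1]
    - [0,0,40,0,1]
    - [0,0,30,0,1]
    - [0,0,13,0,1]
    - [0,0,5,0,1]
    - [0,0,2,0,1]
    - [0,0,0,0,1]
    - [0,0,0,0,1]

```text
t: 12.0
eef_pos: [547.7, -32.0, 103.8]
tcp_rot: [3.14, 0.0, 1.57]
ft_force: [0.4, -0.9, -2.3]
opening: 0.27
grip_force: 30.0
```

>>> carry_out:
  motion:
    - [0,0,1.5,0,1]
    - [0,0,0,0,1]
    - [0,0,0,0,0.4]
    - [0,0,0,0,0.4]
    - [0,0,0,0,0.4]
    - [0,0,-20,0,0.4]
    - [0,0,-40,0,0.4]
    - [0,0,-40,0,0.4]
    - [0,0,-20,0,0.4]
    - [35,-5,0,0,0.4]
    - [35,-5,0,0,0.4]
    - [35,-5,0,0,0.4]

```text
t: 13.2
eef_pos: [532.1, 73.9, 221.4]
tcp_rot: [3.141, -0.0, 1.569]
ft_force: [-0.2, 0.4, -0.9]
opening: 0.604
grip_force: 0.0
```

>>> carry_out:
  motion:
    - [35,-5,0,0,0.4]
    - [35,-6,0,0,0.4]
    - [35,-6,0,0,0.4]
    - [20,-5,0,0,0.4]
    - [0,0,0,0,0.4]

```text
t: 13.7
eef_pos: [509.7, 200.0, 221.1]
tcp_rot: [-3.142, -0.0, 1.573]
ft_force: [0.6, -0.4, -1.2]
opening: 0.601
grip_force: 0.0
```

```bash
python3 - <<'E'
from h import *
caps();go(510,228,62,90); c=wcaps()
E
```

```text
top blue 95 [263.6 190.4] bench [563.4 107.5] shelf [554.1 101.6]
top blue 96 [289.7 191.5] bench [561.2  40.4] shelf [551.9  36.8]
top blue 94 [315.8 192.6] bench [559.2 -26.5] shelf [550.1 -27.8]
scene orange 107 [385.2 186.9] bench [508.2 230.8] shelf [528.1 201.1]
scene orange 115 [339.9 189.5] bench [428.  132.4] shelf [450.5 106. ]
scene orange 115 [431.1 189. ] bench [601.7 317.3] shelf [618.5 284.7]
scene blue 117 [366.6 210.4] bench [529.2 131.3] shelf [548.4 104.9]
scene blue 147 [349.  223.1] bench [526.1  65.6] shelf [545.4  41.4]
scene blue 144 [330.5 236.7] bench [523.8  -1.7] shelf [543.2 -23.6]
t 13.8 now [510.3 197.9 221.1] 90.02 | after turn 0.02 shift 30.1 -0.3 159.1
wrist orange 1047 [429.8  95.7] [609.5 308.4] shelf [597.  303.1]
wrist orange 856 [318.  195.8] [513.8 219.7] shelf [513.5 225.8]
wrist orange 627 [251.2 358.6] [447.   56.8] shelf [455.3  83.7]
wrist blue 834 [365.9 358.4] [562.1  57.5] shelf [555.7  84.3]
```

>>> carry_out:
  motion:
    - [25,2,20,0,0.4]
    - [0,0,40,0,0.4]
    - [0,0,40,0,0.4]
    - [0,0,35,0,0.4]
    - [0,0,18,0,0.4]
    - [0,0,5,0,0.4]
    - [0,0,0,0,0.4]
    - [0,0,0,0,1]
    - [0,0,0,0,1]
    - [0,0,0,0,1]
    - [0,0,0,0,1]
    - [0,0,0,0,1]

```text
t: 15.05
eef_pos: [512.6, 223.1, 63.6]
tcp_rot: [3.141, -0.0, 1.57]
ft_force: [0.3, -0.0, 2.4]
opening: 0.266
grip_force: 30.0
```

>>> carry_out:
  motion:
    - [0,0,0,0,1]
    - [0,0,0,0,1]
    - [0,0,-20,0,1]
    - [0,0,-40,0,1]
    - [0,0,-40,0,1]
    - [0,0,-40,0,1]
    - [0,0,-20,0,1]
    - [-35,-12,0,0,1]
    - [-35,-12,0,0,1]
    - [-35,-12,0,0,1]
    - [-35,-12,0,0,1]
    - [-35,-12,0,0,1]

```text
t: 16.25
eef_pos: [451.2, 46.9, 222.7]
tcp_rot: [-3.141, -0.0, 1.571]
ft_force: [0.2, -0.4, -3.2]
opening: 0.27
grip_force: 30.0
```

>>> carry_out:
  motion:
    - [-15,0,0,0,1]
    - [0,0,0,0,1]
    - [0,0,0,0,1]

```text
t: 16.55
eef_pos: [452.2, 33.1, 222.9]
tcp_rot: [-3.141, -0.0, 1.569]
ft_force: [-0.4, -0.2, -3.6]
opening: 0.272
grip_force: 30.0
```

```bash
python3 - <<'E'
from h import *
caps();go(456,32,104,90); c=wrist(); cv2.imwrite("pics/w3.png",c["color"][:,:,::-1])
E
```

```text
top orange 42 [187.6 174.5] bench [602.9 305.7] shelf [592.3 293.3]
top blue 101 [315.6 192.6] bench [559.3 -25.8] shelf [550.2 -27.2]
scene orange 106 [320.9 171.7] bench [344.5 141.2] shelf [369.8 114.4]
scene orange 115 [339.9 189.6] bench [428.  132.2] shelf [450.6 105.8]
scene orange 115 [431.1 189. ] bench [601.7 317.3] shelf [618.5 284.7]
scene blue 116 [366.5 210.4] bench [529.  131.1] shelf [548.2 104.7]
scene blue 145 [349. 223.] bench [526.   65.7] shelf [545.3  41.5]
scene blue 144 [330.6 236.8] bench [524.   -1.7] shelf [543.4 -23.6]
t 16.65 now [452.2  33.7 222.9] 90.0 | after turn -0.0 shift -1.7 3.8 118.9
```

View pics/w3.png

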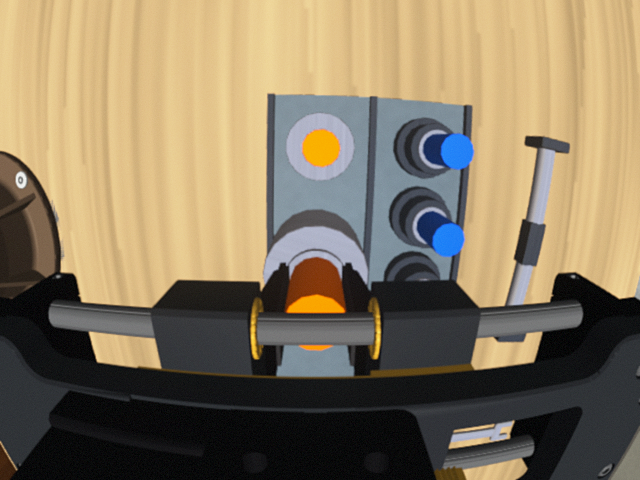

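>>> carry_out:
  motion:
    - [-1,3,30,0,1]
    - [0,0,40,0,1]
    - [0,0,30,0,1]
    - [0,0,13,0,1]
    - [0,0,4,0,1]
    - [0,0,2,0,1]
    - [0,0,0,0,1]
    - [0,0,0,0,1]

```text
t: 17.5
eef_pos: [455.7, 32.1, 104.9]
tcp_rot: [3.14, 0.0, 1.57]
ft_force: [-0.3, 0.6, -3.2]
opening: 0.268
grip_force: 30.0
```

Lower the last bit, release, and go towards the last orange at about (606,309).

>>> carry_out:
  motion:
    - [0,0,1.5,0,1]
    - [0,0,0.5,0,1]
    - [0,0,0,0,0.4]
    - [0,0,0,0,0.4]
    - [0,0,0,0,0.4]
    - [0,0,-20,0,0.4]
    - [0,0,-40,0,0.4]
    - [0,0,-40,0,0.4]
    - [0,0,-20,0,0.4]
    - [35,18,0,0,0.4]
    - [35,18,0,0,0.4]
    - [35,18,0,0,0.4]

```text
t: 18.7
eef_pos: [509.9, 138.1, 222.6]
tcp_rot: [3.141, -0.0, 1.569]
ft_force: [1.0, -0.4, 0.2]
opening: 0.602
grip_force: 0.0
```

>>> carry_out:
  motion:
    - [35,19,0,0,0.4]
    - [35,19,0,0,0.4]
    - [35,19,0,0,0.4]
    - [35,19,0,0,0.4]
    - [30,20,0,0,0.4]
    - [0,0,0,0,0.4]
    - [0,0,0,0,0.4]

```text
t: 19.4
eef_pos: [605.2, 307.1, 221.3]
tcp_rot: [-3.14, 0.001, 1.571]
ft_force: [0.7, 0.5, 1.4]
opening: 0.601
grip_force: 0.0
```

```bash
python3 - <<'E'
from h import *
caps();go(606,309,62,90); c=wcaps()
E
```

```text
top orange 54 [186.4 173.5] bench [605.5 309. ] shelf [594.8 296.5]
top blue 95 [263.6 190.4] bench [563.4 107.5] shelf [554.1 101.6]
top blue 95 [289.7 191.5] bench [561.3  40.5] shelf [552.1  36.9]
top blue 93 [315.9 192.6] bench [559.3 -26.6] shelf [550.2 -27.9]
scene orange 115 [339.9 189.5] bench [428.  132.4] shelf [450.5 106. ]
scene orange 115 [431.1 189. ] bench [601.7 317.3] shelf [618.5 284.7]
scene orange 120 [322.2 203. ] bench [428.5  62.9] shelf [451.   38.8]
scene blue 116 [366.5 210.4] bench [529.  131.1] shelf [548.2 104.7]
scene blue 147 [349.  223.1] bench [526.3  65.6] shelf [545.6  41.3]
scene blue 145 [330.6 236.8] bench [524.   -1.6] shelf [543.4 -23.6]
t 19.5 now [605.  306.2 222.1] 89.94 | after turn -0.06 shift 2.8 1.0 160.1
wrist orange 919 [316.2 221.2] [606.9 305.5] shelf [606.9 314.4]
```

>>> carry_out:
  motion:
    - [2,1,20,0,0.4]
    - [0,0,40,0,0.4]
    - [0,0,40,0,0.4]
    - [0,0,35,0,0.4]
    - [0,0,18,0,0.4]
    - [0,0,6,0,0.4]
    - [0,0,0,0,0.4]
    - [0,0,0,0,1]
    - [0,0,0,0,1]
    - [0,0,0,0,1]
    - [0,0,0,0,1]
    - [0,0,0,0,1]

```text
t: 20.75
eef_pos: [606.4, 309.0, 63.5]
tcp_rot: [3.141, -0.0, 1.57]
ft_force: [-1.2, -0.7, 4.6]
opening: 0.272
grip_force: 30.0
```

>>> carry_out:
  motion:
    - [0,0,0,0,1]
    - [0,0,0,0,1]
    - [0,0,-20,0,1]
    - [0,0,-40,0,1]
    - [0,0,-40,0,1]
    - [0,0,-40,0,1]
    - [0,0,-20,0,1]
    - [-34,-15,0,0,1]
    - [-34,-15,0,0,1]
    - [-34,-15,0,0,1]
    - [-34,-15,0,0,1]
    - [-34,-15,0,0,1]

```text
t: 21.95
eef_pos: [530.3, 137.7, 222.5]
tcp_rot: [-3.141, 0.0, 1.57]
ft_force: [1.1, -1.2, -4.1]
opening: 0.267
grip_force: 30.0
```

>>> carry_out:
  motion:
    - [-34,-15,0,0,1]
    - [-34,-15,0,0,1]
    - [-34,-15,0,0,1]
    - [-34,-15,0,0,1]
    - [-34,-15,0,0,1]
    - [0,0,0,0,1]
    - [0,0,0,0,1]

```text
t: 22.65
eef_pos: [456.0, -31.5, 223.0]
tcp_rot: [-3.141, -0.0, 1.568]
ft_force: [0.2, 0.5, -4.3]
opening: 0.267
grip_force: 30.0
```

```bash
python3 - <<'E'
from h import *
caps();go(454.5,-34,106,90)
E
```

```text
top blue 66 [262.4 189.3] bench [566.2 110.8] shelf [556.8 104.8]
scene orange 91 [303.  187.4] bench [351.6  63.8] shelf [376.7  39.7]
scene orange 120 [339.8 189.2] bench [426.9 132.9] shelf [449.5 106.5]
scene orange 124 [322.2 202.7] bench [427.7  63.5] shelf [450.3  39.4]
scene blue 116 [366.6 210.4] bench [529.1 131.3] shelf [548.3 104.9]
scene blue 146 [349. 223.] bench [526.   65.6] shelf [545.3  41.4]
scene blue 144 [330.6 236.8] bench [524.   -1.7] shelf [543.4 -23.6]
t 22.75 now [456.4 -30.6 223. ] 89.98 | after turn -0.02 shift -3.4 -1.9 117.0
```

>>> carry_out:
  motion:
    - [-3,-2,30,0,1]
    - [0,0,40,0,1]
    - [0,0,30,0,1]
    - [0,0,13,0,1]
    - [0,0,4,0,1]
    - [0,0,2,0,1]
    - [0,0,0,0,1]
    - [0,0,0,0,1]

```text
t: 23.55
eef_pos: [454.7, -33.9, 104.9]
tcp_rot: [3.14, 0.0, 1.571]
ft_force: [0.1, -0.3, -4.2]
opening: 0.271
grip_force: 30.0
```

>>> carry_out:
  motion:
    - [0,0,1.5,0,1]
    - [0,0,0.5,0,1]
    - [0,0,0,0,0.4]
    - [0,0,0,0,0.4]
    - [0,0,0,0,0.4]
    - [0,0,-20,0,0.4]
    - [0,0,-40,0,0.4]
    - [0,0,-40,0,0.4]
    - [0,0,-20,0,0.4]
    - [5,35,0,0,0.4]
    - [5,35,0,0,0.4]
    - [5,35,0,0,0.4]

```text
t: 24.75
eef_pos: [560.5, -18.8, 222.6]
tcp_rot: [3.141, 0.0, 1.57]
ft_force: [-0.0, -0.5, 0.3]
opening: 0.6
grip_force: 0.0
```

>>> carry_out:
  motion:
    - [5,35,0,0,0.4]
    - [5,35,0,0,0.4]
    - [5,35,0,0,0.4]
    - [4,33,0,6,0.4]
    - [0,0,0,0,0.4]
    - [0,0,0,0,0.4]

```text
t: 25.35
eef_pos: [697.1, -0.0, 221.2]
tcp_rot: [-3.14, -0.0, 1.467]
ft_force: [-0.2, -0.1, -0.6]
opening: 0.602
grip_force: 0.0
```

```bash
python3 - <<'E'
from h import *
caps();go(698,1,222,84); c=wrist(); cv2.imwrite("pics/w4.png",c["color"][:,:,::-1])
E
```

```text
top blue 93 [315.8 192.5] bench [559.6 -26.4] shelf [550.4 -27.8]
scene orange 115 [339.9 189.6] bench [428.  132.2] shelf [450.6 105.8]
scene orange 119 [322.2 203.1] bench [428.6  62.7] shelf [451.2  38.6]
scene orange 123 [303.3 216.7] bench [426.9  -7. ] shelf [449.5 -28.8]
scene blue 50 [365.1 213.9] bench [534.5 119.6] shelf [553.6  93.5]
scene blue 146 [349. 223.] bench [526.   65.6] shelf [545.3  41.4]
scene blue 143 [330.6 236.7] bench [523.8  -1.6] shelf [543.2 -23.5]
t 25.45 now [ 6.965e+02 -2.000e-01  2.220e+02] 84.01 | after turn 0.01 shift 1.4 1.4 0.0
```

View pics/w4.png

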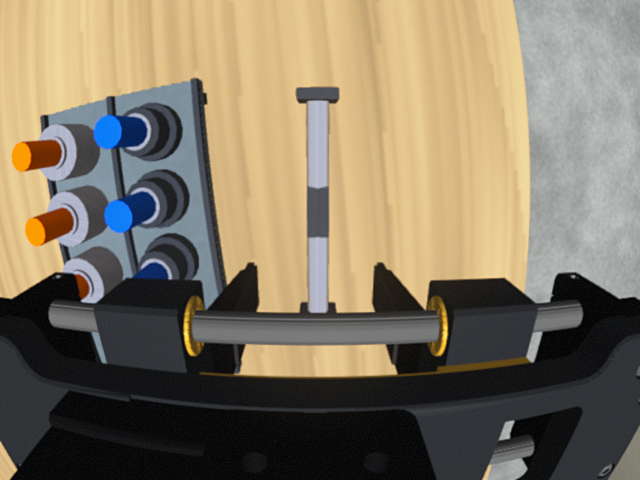

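```bash
python3 - <<'E'
from h import *
c=wrist(); P=wcast(c,[(318,212),(318,105),(317.5,290)],31); print(P.round(1)); d=P[1]-P[2]; print(np.degrees(np.arctan2(d[1],d[0])))
go(*P[0],17,84)
g=cv2.cvtColor(c["color"],cv2.COLOR_RGB2GRAY)
for r in(130,170,260,285): print(r,g[r,300:336].tolist())
print(g[175:250,318].tolist())
E
```

```text
[[ 7.003e+02 -7.000e-01]
 [ 7.110e+02  1.015e+02]
 [ 6.914e+02 -8.180e+01]]
83.8916202726765
t 25.55 now [ 6.966e+02 -3.000e-01  2.225e+02] 83.99 | after turn -0.01 shift -0.0 3.8 205.5
130 [201, 202, 201, 203, 203, 183, 147, 141, 165, 180, 182, 183, 184, 184, 185, 187, 191, 189, 185, 184, 183, 183, 188, 187, 188, 184, 174, 149, 141, 179, 188, 187, 186, 184, 180, 182]
170 [199, 201, 201, 206, 206, 202, 178, 144, 158, 176, 180, 182, 184, 184, 185, 187, 190, 192, 183, 183, 185, 185, 185, 185, 187, 186, 171, 153, 144, 178, 191, 189, 189, 183, 185, 182]
260 [182, 185, 188, 190, 193, 193, 170, 142, 143, 165, 177, 182, 180, 185, 183, 186, 189, 191, 187, 181, 184, 184, 186, 186, 187, 184, 164, 147, 171, 192, 203, 202, 201, 200, 199, 201]
285 [183, 181, 182, 182, 185, 184, 170, 144, 137, 160, 177, 183, 183, 183, 184, 184, 190, 191, 187, 181, 183, 184, 185, 185, 187, 179, 162, 141, 154, 188, 203, 202, 204, 201, 200, 201]
[186, 182, 185, 185, 184, 185, 186, 186, 188, 184, 185, 187, 168, 126, 84, 80, 83, 80, 80, 80, 83, 82, 80, 76, 83, 82, 79, 80, 84, 83, 81, 79, 82, 82, 79, 80, 82, 81, 80, 82, 81, 81, 84, 83, 82, 82, 83, 79, 84, 83, 80, 83, 81, 82, 79, 81, 81, 78, 82, 81, 81, 113, 163, 182, 186, 187, 186, 184, 187, 187, 184, 184, 187, 182, 189]
```

>>> carry_out:
  motion:
    - [0,3,30,0,0.4]
    - [0,0,45,0,0.4]
    - [0,0,45,0,0.4]
    - [0,0,40,0,0.4]
    - [0,0,30,0,0.4]
    - [0,0,13,0,0.4]
    - [0,0,5,0,0.4]
    - [0,0,0,0,0.4]
    - [0,0,0,0,1]
    - [0,0,0,0,1]
    - [0,0,0,0,1]
    - [0,0,0,0,1]

```text
t: 26.75
eef_pos: [700.5, -0.4, 14.8]
tcp_rot: [3.141, -0.0, 1.465]
ft_force: [-0.3, 0.3, 0.1]
opening: 0.323
grip_force: 0.0
```

>>> carry_out:
  motion:
    - [0,0,0,0,1]
    - [0,0,0,0,1]
    - [0,0,0,0,1]

```text
t: 27.05
eef_pos: [700.1, -0.4, 14.4]
tcp_rot: [-3.141, -0.0, 1.466]
ft_force: [-3.7, -0.2, 3.9]
opening: 0.232
grip_force: 30.0
```

>>> carry_out:
  motion:
    - [0,0,-20,0,1]
    - [0,0,-40,0,1]
    - [0,0,-40,0,1]
    - [0,0,-40,0,1]
    - [0,0,-40,0,1]
    - [-36,-15,0,0,1]
    - [-36,-15,0,0,1]
    - [-36,-15,0,0,1]
    - [-36,-16,0,0,1]
    - [-36,-16,0,0,1]
    - [-36,-16,0,0,1]
    - [-36,-15,0,0,1]

```text
t: 28.25
eef_pos: [565.2, -240.9, 193.5]
tcp_rot: [-3.141, -0.0, 1.465]
ft_force: [0.9, -0.4, -5.2]
opening: 0.233
grip_force: 30.0
```

>>> carry_out:
  motion:
    - [0,0,0,-8,1]
    - [0,0,0,-8,1]
    - [0,0,0,-8,1]
    - [0,0,0,-8,1]
    - [0,0,0,-8,1]
    - [0,0,0,-8,1]
    - [0,0,0,-8,1]
    - [0,0,0,-8,1]
    - [0,0,0,-8,1]
    - [0,0,0,-8,1]
    - [0,0,0,0,1]
    - [0,0,0,0,1]

```text
t: 29.45
eef_pos: [566.2, -239.6, 193.6]
tcp_rot: [3.141, -0.001, 2.857]
ft_force: [-0.3, -0.2, -3.5]
opening: 0.226
grip_force: 30.0
```

```bash
python3 - <<'E'
from h import *
c=wrist(); cv2.imwrite("pics/w5.png",c["color"][:,:,::-1]); go(480,-319,150,163.6)
E
```

```text
t 29.5 now [ 566.2 -239.7  193.8] 163.74 | after turn 0.14 shift 60.3 -100.5 43.8
```

View pics/w5.png

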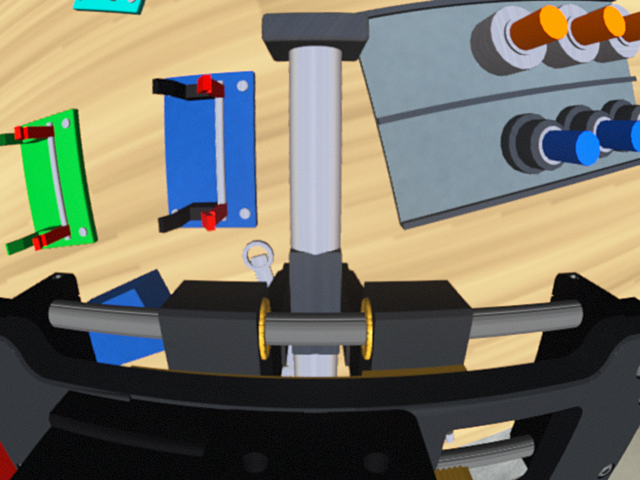

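```bash
python3 - <<'E'
from h import *
c=wrist(); img=c["color"]; h=cv2.cvtColor(img,cv2.COLOR_RGB2HSV); H,S,V=[h[:,:,i].astype(int) for i in range(3)]
m=(H>95)&(H<130)&(S>100)&(V>60); m[:60]=0; m[235:]=0; m[:,:140]=0; m[:,265:]=0
b=np.zeros_like(m); 
for ce,a,mm in blobs(m,300): print(ce,a); b|=mm
ys,xs=np.nonzero(b); P=wcast(c,np.c_[xs,ys],12)
(r,sz,an)=cv2.minAreaRect(P.astype(np.float32)); print(r,sz,an)
# edges: per-row left/right, per-col top/bottom, fit lines in world
def fit(uv):
    Q=wcast(c,uv,12); vx,vy,x,y=cv2.fitLine(Q.astype(np.float32),cv2.DIST_HUBER,0,.5,.01).ravel(); return np.degrees(np.arctan2(vy,vx)),(x,y)
print("right",fit([(np.nonzero(b[r])[0].max()+.5,r) for r in range(85,222,3)]))
print("left",fit([(np.nonzero(b[r])[0].min()-.5,r) for r in range(105,200,3)]))
cols=range(225,250,2)
print("top",fit([(q,np.nonzero(b[:,q])[0].min()-.5) for q in cols]));print("bot",fit([(q,np.nonzero(b[:,q])[0].max()+.5) for q in cols]))
E
```

```text
[238.71431656 148.3165623 ] 4631
[189.94898906 151.45464663] 5391
(479.1586608886719, -319.46197509765625) (89.3289566040039, 147.20672607421875) 73.69371032714844
right (np.float32(-16.08667), (np.float32(493.22186), np.float32(-277.23114)))
left (np.float32(-16.61641), (np.float32(464.8818), np.float32(-361.6497)))
top (np.float32(74.77713), (np.float32(416.58627), np.float32(-271.03094)))
bot (np.float32(73.54743), (np.float32(557.8887), np.float32(-314.10602)))
```

>>> carry_out:
  motion:
    - [20,-34,0,0,1]
    - [20,-34,0,0,1]
    - [20,-33,0,0,1]
    - [0,0,20,0,1]
    - [0,0,30,0,1]
    - [0,0,30,0,1]
    - [0,0,12,0,1]
    - [0,0,0,0,1]
    - [0,0,0,0,1]

```text
t: 30.45
eef_pos: [481.3, -320.5, 103.0]
tcp_rot: [-3.141, 0.001, 2.861]
ft_force: [-0.5, 0.5, -2.7]
opening: 0.229
grip_force: 30.0
```

```bash
python3 - <<'E'
from h import *
go(479.5,-319.6,99,163.7)
c=wrist(); cv2.imwrite("pics/w6.png",c["color"][:,:,::-1])
E
```

```text
t 30.45 now [ 481.3 -320.5  103. ] 163.93 | after turn 0.23 shift 1.9 0.4 4.0
```

View pics/w6.png

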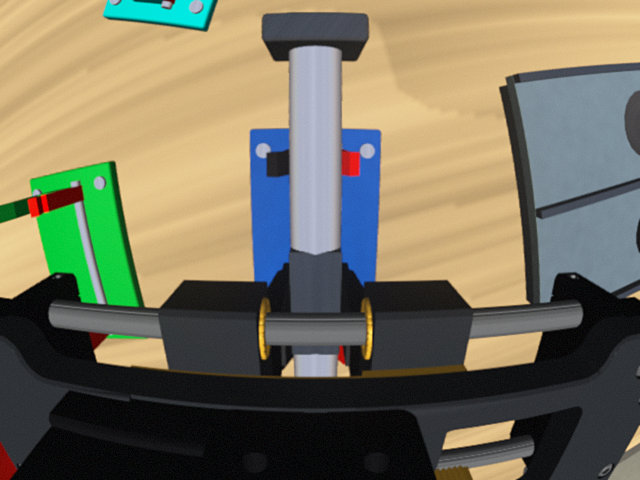

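>>> carry_out:
  motion:
    - [1.5,0,8,0,1]
    - [0,0,8,0,1]
    - [0,0,4,0,1]
    - [0,0,4,0,1]
    - [0,0,4,0,1]
    - [0,0,0,0,1]

```text
t: 31.1
eef_pos: [479.2, -319.6, 73.5]
tcp_rot: [3.141, -0.001, 2.862]
ft_force: [0.2, 0.6, -4.5]
opening: 0.231
grip_force: 30.0
```

>>> carry_out:
  motion:
    - [0,0,3,0,1]
    - [0,0,3,0,1]
    - [0,0,3,0,1]
    - [0,0,0,0,1]

```text
t: 31.5
eef_pos: [479.6, -320.4, 65.1]
tcp_rot: [-3.141, 0.001, 2.861]
ft_force: [-0.9, -5.1, -2.7]
opening: 0.229
grip_force: 30.0
```

>>> carry_out:
  motion:
    - [0,0,3,0,1]
    - [0,0,3,0,1]
    - [0,0,3,0,1]
    - [0,0,0,0,1]

```text
t: 31.9
eef_pos: [479.3, -320.3, 55.8]
tcp_rot: [-3.141, 0.0, 2.861]
ft_force: [-0.5, -6.3, -5.6]
opening: 0.23
grip_force: 30.0
```

>>> carry_out:
  motion:
    - [0,0,3,0,1]
    - [0,0,3,0,1]
    - [0,0,3,0,1]
    - [0,0,0,0,1]

```text
t: 32.3
eef_pos: [479.0, -319.5, 46.3]
tcp_rot: [3.141, -0.001, 2.862]
ft_force: [1.1, -4.6, -11.0]
opening: 0.23
grip_force: 30.0
```

>>> carry_out:
  motion:
    - [0,0,1.5,0,1]
    - [0,0,1,0,1]
    - [0,0,0,0,1]
    - [0,0,0,0,1]

```text
t: 32.7
eef_pos: [479.4, -319.6, 44.7]
tcp_rot: [3.141, 0.0, 2.862]
ft_force: [0.5, -0.5, -4.7]
opening: 0.232
grip_force: 30.0
```

>>> carry_out:
  motion:
    - [0,0,1.5,0,1]
    - [0,0,1,0,1]
    - [0,0,0,0,1]
    - [0,0,0,0,1]

```text
t: 33.1
eef_pos: [479.5, -319.8, 44.1]
tcp_rot: [-3.141, 0.001, 2.862]
ft_force: [-4.9, 4.7, 19.0]
opening: 0.228
grip_force: 30.0
```

>>> carry_out:
  motion:
    - [0,0,-1,0,0.6]
    - [0,0,0,0,0.4]
    - [0,0,0,0,0.4]
    - [0,0,0,0,0.4]
    - [0,0,-10,0,0.4]
    - [0,0,-30,0,0.4]
    - [0,0,-40,0,0.4]
    - [0,0,-40,0,0.4]
    - [0,0,-40,0,0.4]
    - [-40,20,-20,0,0.4]
    - [-40,20,0,0,0.4]
    - [0,0,0,0,0.4]

```text
t: 34.3
eef_pos: [570.9, -302.4, 224.3]
tcp_rot: [-3.141, 0.003, 2.864]
ft_force: [-1.0, 0.6, -0.9]
opening: 0.598
grip_force: 0.0
```

```bash
python3 - <<'E'
from h import *
caps(); c=wrist(); cv2.imwrite("pics/w7.png",c["color"][:,:,::-1])
c=env.read_camera("scene")["color"][140:360,180:460]; cv2.imwrite("pics/s7.png",cv2.resize(c,None,fx=2.7,fy=2.7,interpolation=cv2.INTER_CUBIC)[:,:,::-1])
E
```

```text
top blue 51 [290.3 189.4] bench [566.7  39. ] shelf [557.3  35.5]
top blue 90 [315.8 192.6] bench [559.1 -26.5] shelf [550.  -27.8]
scene orange 115 [339.9 189.6] bench [428.  132.2] shelf [450.6 105.8]
scene orange 119 [322.2 203.1] bench [428.6  62.7] shelf [451.2  38.6]
scene orange 123 [303.3 216.7] bench [426.9  -7. ] shelf [449.5 -28.8]
scene blue 115 [366.5 210.4] bench [529.1 131.1] shelf [548.3 104.8]
scene blue 145 [349. 223.] bench [525.9  65.7] shelf [545.2  41.5]
scene blue 144 [330.6 236.7] bench [523.7  -1.6] shelf [543.1 -23.5]
```

View pics/w7.png

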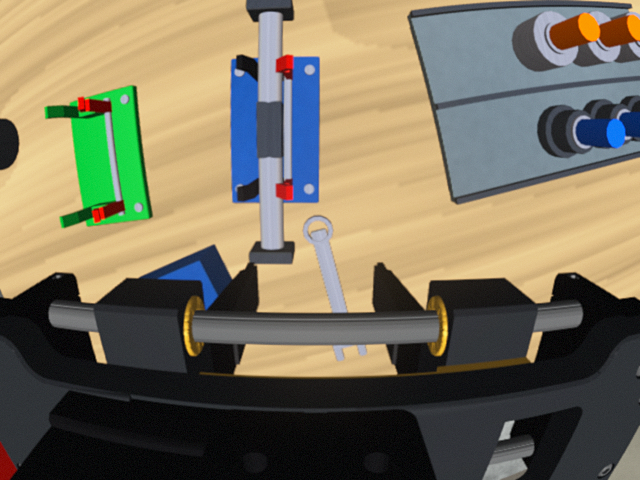

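View pics/s7.png

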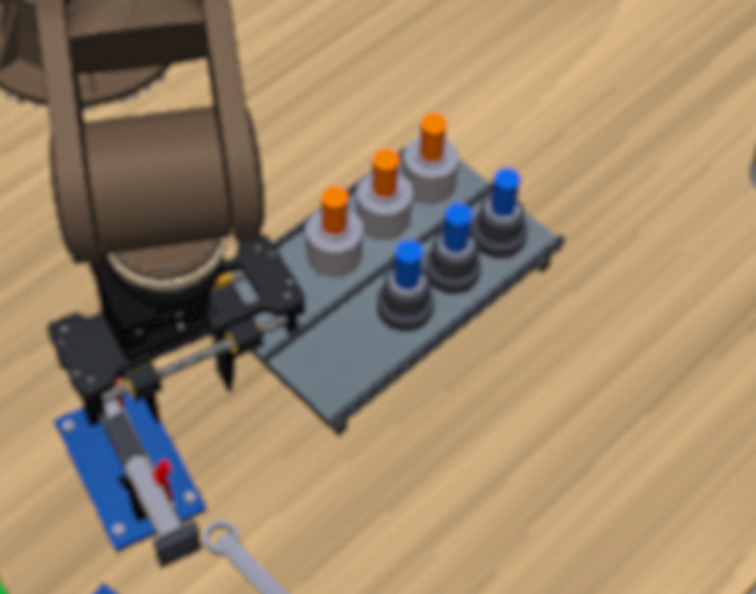

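```bash
python3 - <<'E'
from h import *
c=wrist()
u=np.array([.960,-.281]);n=np.array([.281,.960]);o=np.array([479.5,-319.6])
for nm,p,z in(("bar mid",(269,129.5),61),("end1",(270.5,30),61),("end2",(270.5,235),61)): q=wcast(c,p,z)[0]-o; print(nm,(q@u).round(1),(q@n).round(1))
m=masks(c["color"])["red"]
for ce,a,mm in blobs(m,20):
    ys,xs=np.nonzero(mm); print(ce,a,((wcast(c,ce,75)[0]-o)@n).round(1), [((wcast(c,(x,ce[1]),79)[0]-o)@n).round(1) for x in(xs.min(),xs.max())])
E
```

```text
bar mid 0.8 -0.5
end1 -89.3 0.1
end2 95.2 -0.6
[285.03629032  65.18951613] 248 14.3 [np.float64(8.1), np.float64(21.2)]
[ 84.57364341 105.53488372] 129 -177.8 [np.float64(-181.9), np.float64(-168.6)]
[285.53053435 191.36641221] 262 14.7 [np.float64(7.9), np.float64(21.2)]
[ 99.51666667 215.15833333] 120 -167.3 [np.float64(-171.3), np.float64(-157.0)]
[  5.57255937 464.73614776] 379 -548.8 [np.float64(-564.9), np.float64(-500.3)]
```

```bash
python3 -c "
from cell import env
print(env.job_done())"
```

```text
the job is handed in; nothing more can be done
None
```

I handed the job in after about 34 s on the robot's clock; `job_done()` returned no verdict. Two orange and two blue housings were on the bench, and all four now stand in line with the first of their colour. By the wrist camera, the torsion bar lies within about 1 mm of the clip's centre along and across, with the red jaw closed over it.

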